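# Find the binding air valve

### The job

One of the three ball valves on the air manifold binds partway. Swing each handle gently through its arc to feel which one it is, never forcing it past the point where it binds: leave the two that turn freely fully open and turn the binding one back to fully closed. Let go and leave everything else on the bench alone.

Things in the scene. Friction and masses are not known exactly. Their poses are not given: they have to be found in the camera images.
- manifold: Air manifold bolted to the bench: grey base plate 220 x 500 x 12 mm, steel header pipe 48 mm across along its +x edge, three equal brass ball valves 165 mm apart along y, outlets towards -x, a gauge 117 mm high at the -y end. Origin: on the bench, under the middle valve's spindle; x from outlets to header, y along the header, z up.
- valve_a (a joint): Handle of the right-hand (lowest y of the manifold frame) valve: 0 = fully closed (stop), handle crosswise along the manifold's +y; pi/2 = fully open (stop), handle along the manifold's -x, in line with its outlet. Opens anticlockwise seen from above. Starts at 0.15 to 0.45, stays where left. A healthy one turns evenly, with 2 to 4 N at the grip.
- spindle_a (a point): Point on the spindle axis of the right-hand (lowest y of the manifold frame) valve, at mid-thickness of its handle, 98 mm above the bench. Below it the round brass bonnet is 70 mm across and 80 mm high.
- grip_a (a point): Middle of the black plastic grip of the right-hand (lowest y of the manifold frame) valve's handle, 98 mm from the spindle and 98 mm above the bench. The grip is a level bar 64 mm long (from 66 to 130 mm from the spindle), 24 mm wide, 14 mm thick; nothing stands higher than 60 mm beneath it except the header far behind (69 mm).
- stem_a: Stem of the right-hand (lowest y of the manifold frame) valve, hidden inside the bonnet under the handle, turning with it; origin on the axis, 67 mm above the bench. In one valve of the three, not told which and looking the same, it binds from a point between 0.55 and 0.95 rad: resistance to opening then climbs, springily, by about 0.8 N per mm of travel at the grip; beyond 20 N there it is damaged.
- valve_b (a joint): Handle of the middle valve: 0 = fully closed (stop), handle crosswise along the manifold's +y; pi/2 = fully open (stop), handle along the manifold's -x, in line with its outlet. Opens anticlockwise seen from above. Starts at 0.15 to 0.45, stays where left. A healthy one turns evenly, with 2 to 4 N at the grip.
- spindle_b (a point): Point on the spindle axis of the middle valve, at mid-thickness of its handle, 98 mm above the bench. Below it the round brass bonnet is 70 mm across and 80 mm high.
- grip_b (a point): Middle of the black plastic grip of the middle valve's handle, 98 mm from the spindle and 98 mm above the bench. The grip is a level bar 64 mm long (from 66 to 130 mm from the spindle), 24 mm wide, 14 mm thick; nothing stands higher than 60 mm beneath it except the header far behind (69 mm).
- stem_b: Stem of the middle valve, hidden inside the bonnet under the handle, turning with it; origin on the axis, 67 mm above the bench. In one valve of the three, not told which and looking the same, it binds from a point between 0.55 and 0.95 rad: resistance to opening then climbs, springily, by about 0.8 N per mm of travel at the grip; beyond 20 N there it is damaged.
- valve_c (a joint): Handle of the left-hand valve: 0 = fully closed (stop), handle crosswise along the manifold's +y; pi/2 = fully open (stop), handle along the manifold's -x, in line with its outlet. Opens anticlockwise seen from above. Starts at 0.15 to 0.45, stays where left. A healthy one turns evenly, with 2 to 4 N at the grip.
- spindle_c (a point): Point on the spindle axis of the left-hand valve, at mid-thickness of its handle, 98 mm above the bench. Below it the round brass bonnet is 70 mm across and 80 mm high.
- grip_c (a point): Middle of the black plastic grip of the left-hand valve's handle, 98 mm from the spindle and 98 mm above the bench. The grip is a level bar 64 mm long (from 66 to 130 mm from the spindle), 24 mm wide, 14 mm thick; nothing stands higher than 60 mm beneath it except the header far behind (69 mm).
- stem_c: Stem of the left-hand valve, hidden inside the bonnet under the handle, turning with it; origin on the axis, 67 mm above the bench. In one valve of the three, not told which and looking the same, it binds from a point between 0.55 and 0.95 rad: resistance to opening then climbs, springily, by about 0.8 N per mm of travel at the grip; beyond 20 N there it is damaged.
- spray_can: Upright aerosol can, 66 mm across, 180 mm high, to the right of the manifold. Leave alone. Origin: centre of the underside.
- wrench: Steel wrench, 190 mm long, lying in front of the manifold. Leave alone. Origin: its middle, underside.
- screwdriver: Screwdriver with black handle, 200 mm long, lying in front of the manifold. Leave alone. Origin: its middle, underside.
- jar: Glass jar with steel lid, 64 mm across, 75 mm high, to the left. Leave alone. Origin: centre of the underside.
- plug: Brass plug 22 mm across, 28 mm high, standing on the manifold's base plate between two outlets. Leave alone. Origin: centre of the underside.
- coupling: Brass coupling ring 32 mm across, 22 mm high, on the base plate between two outlets. Leave alone. Origin: centre of the underside.
- bearing: Steel bearing ring 52 mm across, 15 mm high, on the bench to the left. Leave alone. Origin: centre of the underside.

How it is judged:
On the way:
1. the binding valve has been swung until it was felt to bind (at least about 2 N more at the grip than free turning) (contact force between any of stem_a, stem_b, stem_c and anything else above 8 N), for 0.1 s.
At the end, for the whole second after the job is handed in: The two handles that turn freely stand open, above 1.40 rad (full stop 1.57), and the binding one is back closed, below 0.12 rad (((value of joint each of valve_b, valve_c above 1.4 rad and value of joint valve_a below 0.12 rad) or (value of joint each of valve_a, valve_c above 1.4 rad and value of joint valve_b below 0.12 rad) or (value of joint each of valve_a, valve_b above 1.4 rad and value of joint valve_c below 0.12 rad))); the robot touches nothing.
It fails at once if the binding valve is forced: more than 90 N on its stem, about 21 N at the middle of the grip beyond free turning (contact force between any of stem_a, stem_b, stem_c and anything else above 90 N).
It fails at once if a thing on the bench is moved by more than 30 mm (distance of any of spray_can, wrench, screwdriver, jar, plug, coupling, bearing from where it was at the start of the episode above 0.03 m).
It also fails if it takes over 72 s, if anything falls off the work surface, if the arm or the gripper's body presses on something with over 40 N, if the wrist force passes 120 N, or if a joint passes its speed limit or range.

### The arm

A 7-joint arm with a two-finger parallel gripper is mounted at the origin on the work surface. World frame = base frame: x ahead of the robot, y to its left, z up, the work surface at z = 0. Lengths are in m, angles in rad, forces in N, time in s.
With the tool pointing down it reaches from about 0.4 to 0.85 m from the base axis. Payload 6.9 kg.
Tool frame: the origin (TCP) lies midway between the tips of the shut fingers; the grasp point (between the pads) lies behind it (ctrl.pinch_z is the z of the grasp point in the tool frame, in m); z points along the fingers, y is the line along which they close (so a half turn about z gives the same grasp; the last joint's range is limited). The gripper opens to 85 mm and grips with 20 to 120 N. Pads are 22 mm wide; open, the fingers measure 114 mm over their backs; the gripper's body (76 mm by 85 mm) begins 54 mm behind the grasp point. The pads swing forward as they close: fully open they stand 13 mm farther back than shut.
Start: joints at [0.105, 0.507, -0.238, 1.5, 0.126, 1.149, -0.155], TCP at [0.625, -0, 0.231] pointing down, gripper open.
Joint ranges: [-3.08, 3.08], [-0.24, 2.05], [-1.43, 1.35], [0, 2.5], [-1.52, 4.66], [0.17, 1.96], [-2.89, 2.89]. Speed limits (rad/s): [2.39, 2.39, 3.14, 3.14, 3.14, 3.14, 3.14].

### API

Orientations are given as a unit quaternion [w, x, y, z].
In Python, from station import ctrl, get_state, vision, ticket, models gives the robot as it stands. Calls block until the motion is done:
- ctrl.movep(position, orientation): joint-space move of the TCP to a pose.
- ctrl.movel(position, frame=None, max_speed=0.15): straight line of the TCP; frame=None keeps the orientation; max_speed is the mean speed in m/s.
- ctrl.set_joints(angles): joint-space move.
- ctrl.ungrasp() and ctrl.close_gripper(force=None): open the fingers fully, or close them until they stop; force is the grip in N (None keeps the last).
- ctrl.pause(seconds).
- ctrl.ik(position, orientation): joint angles nearest the present ones, or None.
- get_state(): the state.
- vision.grab_frame(name): name is "scene" or "side" or "wrist"; returns (picture, depth): 480x640x3 uint8, blue, green, red; 480x640 float32, m along the optical axis (not along the pixel's ray), 0 where there is no reading.
- vision.camera_info(name): a dict with "mtx" (3x3 intrinsics, pixels), "dist_coeffs" ([k1, k2, p1, p2, k3] as OpenCV has them; the pictures are not rectified), "R" (3x3) and "t" (3): a world point X has camera coordinates R X + t; the wrist camera has in their place "hand_eye" (4x4, takes a point from camera to tool coordinates, whose origin is the TCP and whose axes are the flange's). Camera axes: x right, y down, z forward; pixel columns grow to the right and rows downward; lengths in m; the calibration is good to about 2 mm. A picture is of the moment at which its call begins: read the wrist's pose just before it. camera_info takes no time and is no camera call.
A pose or a line that the arm cannot do raises ctrl.Unreachable and nothing moves.
- ticket.close_job(): hands the job in; it is judged then, once.
Trained networks look in the newest picture that a camera, given by its name, has taken for a name from the list of things; names that differ only in an ending like _2 or _b are one class to them, and where a whole thing is asked for, a point or a joint stands for the part that bears it (a point fixed in the world has none). Each returns a list of dicts, best first, with "p" (0 to 1); they miss things now and then, are a little off and sometimes report something else, mostly with a low value. They report only what shows in the picture. A call takes as long as a camera call.
- models.recognise(camera, target): "point" ([column, row] in pixels, amid what is visible of it).
- models.masks_of(camera, target): "mask" (480x640 bool, what is visible of it) and "point" ([column, row] in pixels, amid what is visible of it).
The state is a dict: "time": time; "qpos": joint angles; "qd": joint speeds; "tau": joint torques, N m; "tcp_pos": TCP position; "eef_rot": TCP orientation; "contact_force": force on the tool from outside, world axes, zero at the start; "wrist_torque": the same for the moment, N m; "width": finger opening in m; "gripper_force": force on a finger pad.
Only numpy, scipy, OpenCV 4.12 (cv2) and the standard library are available. Lean on these libraries where they do the work, as an engineer would, in place of code of your own. Each camera call takes 0.05 s, during which the arm holds its last target. There are 200 camera calls.

## Working session

There is one attempt and no reset: what is moved stays moved. The work goes in short steps, each a Python script; the robot and the scene stay as the last script left them, time stands still between calls to the robot, and variables do not carry over. Pictures are saved under pics/ and viewed, at most 10 in all, crops included, and the job is handed in when it is done.

```bash
mkdir -p pics; ls; cat > h.py <<'E'
import numpy as np, cv2
from station import ctrl, get_state, vision, ticket, models
def ray(name,px):
    c=vision.camera_info(name);K=np.array(c["mtx"]);d=np.array(c["dist_coeffs"])
    n=cv2.undistortPoints(np.array([[px]],float),K,d)[0,0]
    R=np.array(c["R"]);t=np.array(c["t"])
    return -R.T@t, R.T@np.array([n[0],n[1],1.])
def at_z(name,px,z):
    o,d=ray(name,px); return o+d*(z-o[2])/d[2]
E
python3 - <<'E'
from h import *
for n in("scene","side"):
    im,dp=vision.grab_frame(n); cv2.imwrite(f"pics/{n}0.png",im)
    for t in("grip_a","spindle_a","manifold","spray_can","jar"):
        for r in models.recognise(n,t)[:4]:
            p=r["point"];z=dp[int(p[1]),int(p[0])];o,d=ray(n,p)
            print(n,t,np.round(p),round(r["p"],2),"depth",np.round(o+d*z,3),"z98",np.round(at_z(n,p,.098)[:2],3))
s=get_state();print(s["time"],s["eef_rot"],s["contact_force"],ctrl.pinch_z)
E
```

```text
pics
scene grip_a [286. 219.] 0.93 depth [ 0.532 -0.186  0.065] z98 [ 0.548 -0.146]
scene grip_a [326. 313.] 0.91 depth [0.585 0.14  0.054] z98 [0.603 0.177]
scene grip_a [309. 257.] 0.78 depth [0.561 0.008 0.099] z98 [0.561 0.007]
scene grip_a [242. 150.] 0.22 depth [ 0.543 -0.461  0.128] z98 [ 0.528 -0.51 ]
scene spindle_a [285. 282.] 0.61 depth [ 0.609 -0.027  0.012] z98 [0.641 0.057]
scene spindle_a [289. 216.] 0.49 depth [ 0.539 -0.151  0.1  ] z98 [ 0.538 -0.153]
scene manifold [283. 287.] 0.6 depth [ 0.618 -0.017  0.011] z98 [0.649 0.067]
scene spray_can [241. 150.] 0.6 depth [ 0.545 -0.463  0.128] z98 [ 0.529 -0.514]
scene jar [427. 422.] 0.64 depth [0.555 0.466 0.074] z98 [0.566 0.477]
side grip_a [328. 170.] 0.83 depth [0.591 0.164 0.104] z98 [0.595 0.171]
side grip_a [391. 265.] 0.81 depth [ 0.545 -0.164  0.102] z98 [ 0.548 -0.161]
side spindle_a [389. 269.] 0.6 depth [ 0.537 -0.168  0.1  ] z98 [ 0.539 -0.167]
side manifold [391. 266.] 0.75 depth [ 0.545 -0.167  0.102] z98 [ 0.547 -0.164]
side manifold [362. 281.] 0.35 depth [ 0.511 -0.117  0.025] z98 [ 0.474 -0.167]
side spray_can [505. 404.] 0.9 depth [ 0.502 -0.51   0.151] z98 [ 0.533 -0.497]
side spray_can [390. 268.] 0.62 depth [ 0.54  -0.168  0.1  ] z98 [ 0.542 -0.167]
side spray_can [343. 372.] 0.16 depth [ 0.367 -0.275  0.006] z98 [ 0.337 -0.319]
0.6 [-1.89426049e-06  7.07124457e-01  7.07089104e-01 -1.27161466e-05] [-0.67762205 -0.55574089  0.27485204] -0.0187
```

View pics/scene0.png

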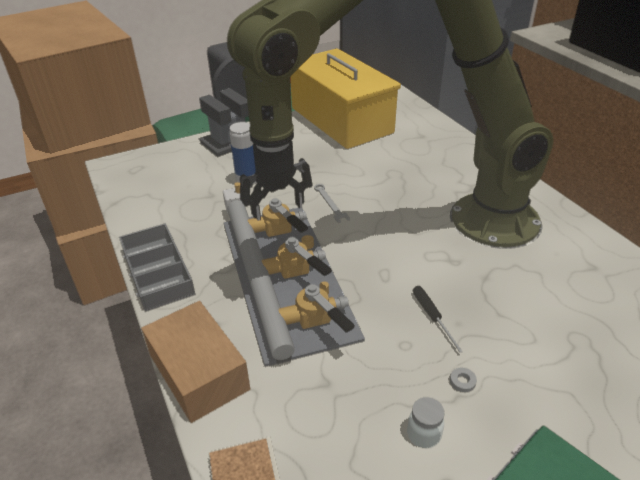

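View pics/side0.png

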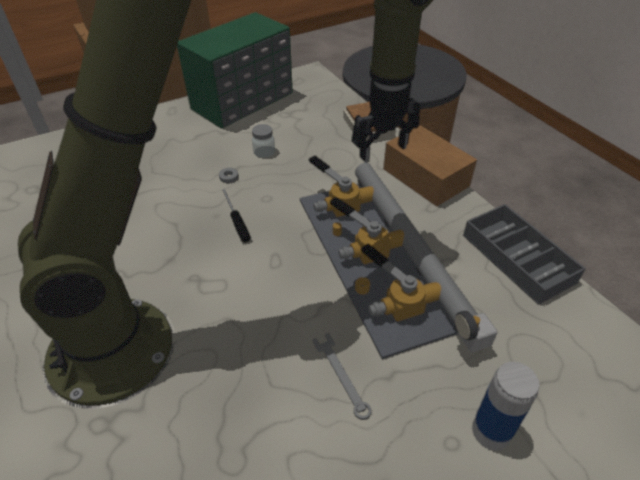

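The scene view shows the black grips at about c (342,316), b (318,261) and a (293,217), with spindles at (312,291), (291,243) and (274,204). In the side view the grips are at (319,163), (341,205) and (374,254), with spindles at (346,183), (375,227) and (409,283).

```bash
python3 - <<'E'
from h import *
P={"scene":{"c":((312,291),(342,316)),"b":((291,243),(318,261)),"a":((274,204),(293,217))},
"side":{"c":((346,183),(319,163)),"b":((375,227),(341,205)),"a":((409,283),(374,254))}}
for k in "abc":
    for j,nm in enumerate(("spindle","grip")):
        A=[];B=[]
        for n in P:
            o,d=ray(n,P[n][k][j]);d/=np.linalg.norm(d);M=np.eye(3)-np.outer(d,d);A.append(M);B.append(M@o)
        x=np.linalg.lstsq(np.vstack(A),np.hstack(B),rcond=None)[0]
        print(k,nm,np.round(x,3),*[np.round(at_z(n,P[n][k][j],.105)[:2],3) for n in P])
for n in("scene","side"):
    im,dp=vision.grab_frame(n);c=vision.camera_info(n)
    v,u=np.mgrid[0:480,0:640];px=np.stack([u.ravel(),v.ravel()],1).astype(float)[:,None]
    q=cv2.undistortPoints(px,np.array(c["mtx"]),np.array(c["dist_coeffs"]))[:,0]
    z=dp.ravel();X=(np.c_[q,np.ones(len(q))]*z[:,None]-np.array(c["t"]))@np.array(c["R"])
    br=im.reshape(-1,3).max(1)
    m=(z>0)&(X[:,2]>.088)&(X[:,2]<.12)&(abs(X[:,0]-.58)<.15)&(abs(X[:,1])<.3)
    np.save(f"/tmp/{n}.npy",np.c_[X[m],br[m]])
    lab=(m.reshape(480,640)).astype(np.uint8);N,L,S,C=cv2.connectedComponentsWithStats(lab)
    Lf=L.ravel()
    for i in range(1,N):
        if S[i,4]<40: continue
        for nm,mm in(("dark",br<60),("lite",br>=60)):
            s=X[(Lf==i)&mm]
            if len(s)<8: continue
            w,V=np.linalg.eigh(np.cov(s[:,:2].T))
            print(n,nm,len(s),np.round(np.median(s,0),3),"dir",np.round(V[:,1],2),"len",np.round(np.sqrt(12*w),3),C[i].round())
E
```

```text
a spindle [ 0.551 -0.218  0.099] [ 0.553 -0.21 ] [ 0.548 -0.221]
a grip [ 0.533 -0.129  0.11 ] [ 0.533 -0.138] [ 0.532 -0.124]
b spindle [ 0.579 -0.055  0.102] [ 0.578 -0.05 ] [ 0.578 -0.058]
b grip [0.551 0.037 0.107] [0.551 0.035] [0.552 0.039]
c spindle [0.604 0.107 0.099] [0.604 0.114] [0.603 0.1  ]
c grip [0.584 0.202 0.104] [0.582 0.205] [0.586 0.199]
scene dark 187 [ 0.535 -0.112  0.103] dir [-0.2   0.98] len [0.023 0.064] [288. 215.]
scene lite 226 [ 0.546 -0.199  0.102] dir [-0.23  0.97] len [0.025 0.098] [288. 215.]
scene dark 213 [0.555 0.047 0.104] dir [-0.25  0.97] len [0.022 0.061] [308. 256.]
scene lite 310 [ 0.57  -0.03   0.102] dir [-0.26  0.97] len [0.026 0.125] [308. 256.]
scene dark 269 [0.589 0.21  0.104] dir [-0.17  0.98] len [0.021 0.062] [329. 308.]
scene lite 406 [0.599 0.136 0.102] dir [-0.18  0.98] len [0.026 0.131] [329. 308.]
side dark 163 [0.585 0.196 0.105] dir [-0.15  0.99] len [0.02  0.119] [330. 172.]
side lite 287 [0.597 0.131 0.103] dir [-0.15  0.99] len [0.025 0.136] [330. 172.]
side dark 246 [0.552 0.035 0.104] dir [-0.21  0.98] len [0.023 0.098] [356. 216.]
side lite 319 [ 0.569 -0.04   0.103] dir [-0.18  0.98] len [0.023 0.104] [356. 216.]
side dark 369 [ 0.532 -0.13   0.104] dir [-0.15  0.99] len [0.024 0.095] [389. 267.]
side lite 359 [ 0.544 -0.21   0.103] dir [-0.11  0.99] len [0.024 0.092] [389. 267.]
```

```bash
cat >> h.py <<'E'
from scipy.spatial.transform import Rotation as Rn
def quat(th):
    """tool down, closing direction at world angle th; th=0 is start pose"""
    q=(Rn.from_euler("z",th)*Rn.from_quat([.70710678,.70710678,0,0])).as_quat()
    return np.array([q[3],q[0],q[1],q[2]])
def wcloud():
    s=get_state();im,dp=vision.grab_frame("wrist");c=vision.camera_info("wrist")
    v,u=np.mgrid[0:480,0:640];px=np.stack([u.ravel(),v.ravel()],1).astype(float)[:,None]
    q=cv2.undistortPoints(px,np.array(c["mtx"]),np.array(c["dist_coeffs"]))[:,0]
    z=dp.ravel();H=np.array(c["hand_eye"]);e=s["eef_rot"];R=Rn.from_quat([e[1],e[2],e[3],e[0]]).as_matrix()
    X=(np.c_[q,np.ones(len(q))]*z[:,None])@H[:3,:3].T+H[:3,3]
    return im,z,X@R.T+np.array(s["tcp_pos"])
E
python3 - <<'E'
from h import *
for z in(.45,.42,.38,.34):
    try: ctrl.movep([.52,-.01,z],quat(0));print(z);break
    except ctrl.Unreachable: pass
im,z,X=wcloud();cv2.imwrite("pics/w0.png",im)
br=im.reshape(-1,3).max(1)
m=(z>0)&(X[:,2]>.09)&(X[:,2]<.12)&(abs(X[:,0]-.58)<.15)&(abs(X[:,1])<.3)
N,L,S,C=cv2.connectedComponentsWithStats(m.reshape(480,640).astype(np.uint8));Lf=L.ravel()
for i in range(1,N):
    if S[i,4]<200: continue
    for nm,mm in(("dark",br<60),("lite",br>=60)):
        s=X[(Lf==i)&mm]
        if len(s)<50: continue
        w,V=np.linalg.eigh(np.cov(s[:,:2].T));a=s[:,:2]@V[:,1]
        print(nm,len(s),np.round(s.mean(0),3),"dir",np.round(V[:,1],3),"len",np.round(np.ptp(a),3),C[i].round())
print(get_state()["time"],get_state()["qpos"])
E
```

```text
0.45
dark 626 [0.587 0.191 0.104] dir [-0.195  0.981] len 0.037 [387.  52.]
lite 1358 [0.598 0.134 0.103] dir [-0.131  0.991] len 0.12 [387.  52.]
dark 848 [0.553 0.041 0.104] dir [-0.233  0.973] len 0.061 [356. 175.]
lite 1033 [ 0.568 -0.027  0.103] dir [-0.26   0.966] len 0.146 [356. 175.]
dark 721 [ 0.532 -0.119  0.104] dir [-0.159  0.987] len 0.065 [338. 289.]
lite 751 [ 0.545 -0.195  0.103] dir [-0.177  0.984] len 0.135 [338. 289.]
1.7083 [ 0.15744384  0.24791967 -0.26104182  1.32003034  0.0630492   1.58482804
 -0.09527607]
```

View pics/w0.png

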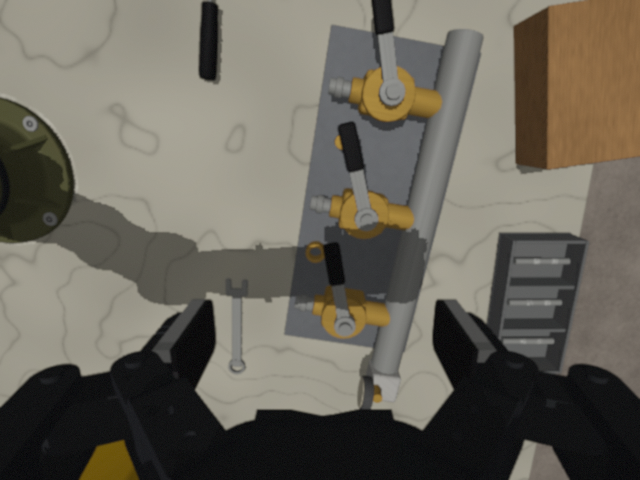

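The wrist view shows all three valves, with hubs at a (344,325), b (367,217) and c (391,92) px. It agrees with the triangulation. I'll start with valve a.

```bash
cat >> h.py <<'E'
YAW=-.168
SP={"a":np.array([.5493,-.217]),"b":np.array([.577,-.0545]),"c":np.array([.604,.108])}
Z=.078
def pose(k,q,z=Z):
    f=q+YAW;return [*(SP[k]+.098*np.array([-np.sin(f),np.cos(f)])),z],quat(f)
def force(k):
    s=get_state();F=np.array(s["contact_force"]);r=np.array(s["tcp_pos"])[:2]-SP[k]
    return (r[0]*F[1]-r[1]*F[0]+s["wrist_torque"][2])/.098   # N at grip, + = pushes anticlockwise
def grasp(k,q):
    p,o=pose(k,q,.2);ctrl.movep(p,o);ctrl.movel(pose(k,q)[0],max_speed=.15)
    ctrl.close_gripper(20);ctrl.pause(.2);return force(k)
def release(k):
    ctrl.ungrasp();p=list(get_state()["tcp_pos"]);p[2]=.2;ctrl.movel(p,max_speed=.2)
def swing(k,q0,q1,f0,lim,step=.04):
    """swing from q0 to q1, stop when resistance beyond f0 exceeds lim; returns angle, log"""
    n=max(1,int(np.ceil(abs(q1-q0)/step)));log=[]
    for q in np.linspace(q0,q1,n+1)[1:]:
        p,o=pose(k,q);ctrl.movel(p,o,max_speed=.04)
        r=-np.sign(q1-q0)*(force(k)-f0);log.append((round(q,2),round(r,1)))
        if r>lim: break
    return q,log
E
python3 - <<'E'
from h import *
ctrl_q=.34
f0=grasp("a",.34);s=get_state();print("f0",f0,s["width"],s["contact_force"],s["wrist_torque"],s["time"])
q,l=swing("a",.34,.5,f0,5);print(l);s=get_state();print(s["contact_force"],s["wrist_torque"],s["width"],s["time"],s["tcp_pos"])
E
```

```text
f0 0.9060760651897597 0.023519013102251456 [-0.22442884 -0.76577373  4.36907732] [ 0.05847471 -0.05503295  0.05454498] 4.5167
[(np.float64(0.38), np.float64(-1.1)), (np.float64(0.42), np.float64(-1.7)), (np.float64(0.46), np.float64(-1.1)), (np.float64(0.5), np.float64(-0.5))]
[0.79443042 0.0271566  5.33661218] [ 0.02608532 -0.04971929  0.21366935] 0.023689739468181488 5.5167 [ 0.51738935 -0.12449315  0.07830329]
```

```bash
python3 - <<'E'
from h import *
s=get_state();print(s["contact_force"],s["wrist_torque"])
for q in(.53,.56,.59,.62):
    p,o=pose("a",q);ctrl.movel(p,o,max_speed=.04);f=q+YAW
    for w in(0,.15):
        ctrl.pause(w) if w else 0
        s=get_state();F=s["contact_force"];r=np.array(s["tcp_pos"])[:2]-SP["a"]
        print(q,"tang",round(-F[0]*np.cos(f)-F[1]*np.sin(f),2),"rad",round(-F[0]*np.sin(f)+F[1]*np.cos(f),2),"tau",np.round(s["wrist_torque"],3),"rxF/.098",round((r[0]*F[1]-r[1]*F[0])/.098,2),s["time"])
E
```

```text
[0.79443042 0.0271566  5.33661218] [ 0.02608532 -0.04971929  0.21366935]
0.53 tang -0.18 rad -0.24 tau [ 0.016 -0.088  0.225] rxF/.098 -0.18 5.7667
0.53 tang 1.1 rad 0.23 tau [-0.017 -0.108  0.183] rxF/.098 1.09 5.9167
0.56 tang -1.19 rad 0.52 tau [-0.058 -0.108  0.241] rxF/.098 -1.19 6.1667
0.56 tang -0.41 rad -0.14 tau [ 0.04  -0.111  0.218] rxF/.098 -0.41 6.3167
0.59 tang -1.41 rad -0.86 tau [-0.032 -0.124  0.228] rxF/.098 -1.41 6.5667
0.59 tang -1.02 rad -0.22 tau [-0.037 -0.094  0.278] rxF/.098 -1.01 6.7167
0.62 tang -0.59 rad -1.04 tau [ 0.041 -0.144  0.212] rxF/.098 -0.59 6.9667
0.62 tang -0.5 rad -0.41 tau [-0.045 -0.084  0.203] rxF/.098 -0.5 7.1167
```

```bash
cat >> h.py <<'E'
def parts(k):
    """moment parts about the spindle as N at the grip (+ = resists opening): couple, thrust"""
    s=get_state();F=np.array(s["contact_force"]);r=np.array(s["tcp_pos"])[:2]-SP[k]
    return s["wrist_torque"][2]/.098, -(r[0]*F[1]-r[1]*F[0])/.098
def swing(k,q0,q1,lim,step=.03):
    n=max(1,int(np.ceil(abs(q1-q0)/step)))
    for q in np.linspace(q0,q1,n+1)[1:]:
        p,o=pose(k,q);ctrl.movel(p,o,max_speed=.04);a=parts(k)
        print(f"{q:.2f}:{a[0]:.1f}/{a[1]:.1f}",end=" ",flush=True)
        if abs(a[0])+abs(a[1])>lim: print("LIMIT");break
    print(get_state()["time"]);return q
E
python3 - <<'E'
from h import *
swing("a",.62,1.54,7.5)
E
```

```text
0.65:3.1/0.5 0.68:2.3/0.5 0.71:3.0/-0.0 0.74:2.3/1.1 0.77:2.7/-0.0 0.80:2.6/0.5 0.83:1.9/-0.0 0.86:2.9/1.0 0.89:2.1/-0.1 0.92:2.8/0.5 0.95:2.0/-0.2 0.98:2.2/1.0 1.01:2.5/0.2 1.04:2.7/0.1 1.07:1.6/0.0 1.09:1.9/0.4 1.12:1.8/0.1 1.15:2.4/0.3 1.18:1.8/0.6 1.21:2.4/-0.6 1.24:1.7/-0.4 1.27:1.8/0.0 1.30:1.3/-0.7 1.33:1.7/-0.7 1.36:1.7/0.7 1.39:1.5/-1.5 1.42:1.4/-0.6 1.45:1.6/-0.8 1.48:1.3/-1.1 1.51:0.5/-2.1 1.54:1.4/-0.4 14.8667
```

Valve a turned evenly all the way, so it is free. Next is b.

```bash
python3 - <<'E'
from h import *
print(get_state()["width"]);release("a")
grasp("b",.41);print(get_state()["width"],parts("b"))
swing("b",.41,1.54,7.5)
E
```

```text
0.023674005460410263
0.02374497979341538 (np.float64(-0.4155308840340701), np.float64(-0.6278850004818296))
0.44:0.7/-0.1 0.47:1.6/-1.1 0.50:2.1/-1.5 0.53:1.6/-0.8 0.56:1.8/-0.3 0.59:1.7/-0.5 0.62:2.1/-0.0 0.65:2.1/-0.4 0.68:2.0/-0.5 0.71:1.8/0.1 0.74:1.7/-0.1 0.77:2.4/-1.0 0.80:2.1/-0.7 0.83:2.3/-1.3 0.86:2.2/-1.0 0.89:2.2/-0.0 0.92:2.2/-0.4 0.95:2.7/-0.2 0.98:2.1/0.4 1.00:2.7/-0.4 1.03:2.0/0.7 1.06:1.8/0.3 1.09:2.4/-0.0 1.12:2.3/0.0 1.15:1.9/-0.6 1.18:1.9/0.2 1.21:2.5/0.1 1.24:2.0/0.3 1.27:2.8/-1.3 1.30:2.2/-0.3 1.33:2.5/-0.5 1.36:2.0/-0.4 1.39:2.2/-0.7 1.42:2.5/-0.6 1.45:1.9/-1.1 1.48:2.3/-0.3 1.51:1.9/-1.3 1.54:2.0/-1.3 28.8417
```

```bash
python3 - <<'E'
from h import *
release("b")
grasp("c",.33);print(get_state()["width"],parts("c"))
q=swing("c",.33,1.2,9)
ctrl.pause(.3);print(q,parts("c"),get_state()["width"])
E
```

```text
0.023295980796920916 (np.float64(-0.12879669710721553), np.float64(-1.7479620158382236))
0.36:1.0/-1.8 0.39:0.9/-1.1 0.42:1.2/-1.3 0.45:1.1/-1.9 0.48:0.6/-1.0 0.51:1.5/-0.9 0.54:1.4/-0.6 0.57:1.4/-1.5 0.60:1.5/-0.5 0.63:1.0/-1.0 0.66:-0.5/0.8 0.69:-2.0/1.9 0.72:-3.0/3.9 0.75:-5.0/5.5 LIMIT
36.7833
0.75 (np.float64(-4.804366414394176), np.float64(5.809908745384365)) 0.02347150955694374
```

Valve c binds: resistance climbs steadily from about 0.64 rad, reaching roughly 8 to 10 N at 0.75 rad. I'll turn it back to closed.

```bash
python3 - <<'E'
from h import *
q=swing("c",.75,.0,12,step=.05)
print(q,get_state()["width"]);release("c")
ctrl.movep([.50,.03,.45],quat(0))
im,z,X=wcloud();cv2.imwrite("pics/w1.png",im)
br=im.reshape(-1,3).max(1)
m=(z>0)&(X[:,2]>.09)&(X[:,2]<.12)&(abs(X[:,0]-.53)<.2)&(abs(X[:,1])<.3)
N,L,S,C=cv2.connectedComponentsWithStats(m.reshape(480,640).astype(np.uint8));Lf=L.ravel()
for i in range(1,N):
    if S[i,4]<200: continue
    s=X[(Lf==i)];w,V=np.linalg.eigh(np.cov(s[:,:2].T));c=s[:,:2].mean(0)
    k=min(SP,key=lambda k:np.linalg.norm(SP[k]-c));v=V[:,1]*np.sign(V[:,1]@(c-SP[k]))
    print(k,"joint",round(np.arctan2(-v[0],v[1])-YAW,3),c.round(3),C[i].round())
print(get_state()["time"])
E
```

```text
0.70:-4.6/5.7 0.65:-1.6/3.4 0.60:0.1/3.1 0.55:0.0/1.3 0.50:-0.2/2.2 0.45:0.6/2.2 0.40:0.5/2.5 0.35:-0.3/2.8 0.30:0.5/2.4 0.25:-0.4/1.8 0.20:0.2/2.8 0.15:-0.4/1.5 0.10:0.1/2.9 0.05:-0.1/2.2 0.00:0.3/1.0 41.2083
0.0 0.023389291478971938
c joint 0.004 [0.611 0.167] [416.  75.]
b joint 1.547 [ 0.519 -0.042] [339. 239.]
a joint 1.556 [ 0.492 -0.204] [320. 342.]
43.8833
```

View pics/w1.png

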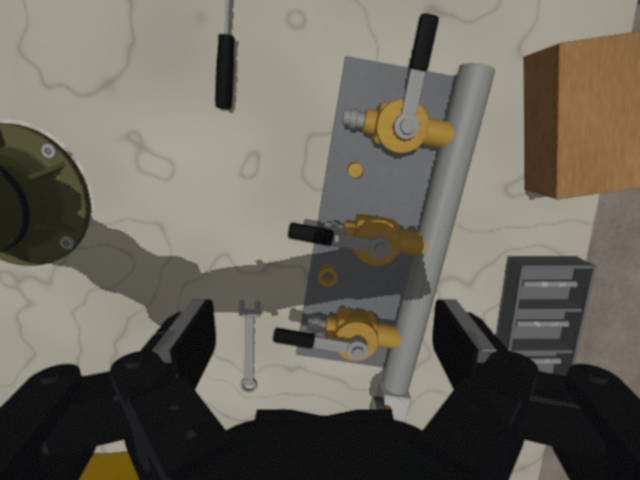

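The picture shows a (grip at 293,338) and b (311,234) in line with their outlets and c (426,42) crosswise, i.e. closed. The plug, ring and tools look undisturbed, and the gripper is clear.

```bash
python3 -c "
from h import *
print(ticket.close_job())"
```

```text
the job is handed in; nothing more can be done
None
```

The left-hand valve (c) is the binding one: it bound from about 0.64 rad, was swung only to 0.75 rad and is back closed (about 0.00 rad), a and b are fully open (about 1.55 rad each), and the job was handed in about 44 s in; no verdict was shown.

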